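Press the lid home on a paint tin and keep the press held down

ROBOT

A 6-joint arm with a two-finger parallel gripper is mounted at the origin on the work surface. World frame = base frame: x ahead of the robot, y to its left, z up, the work surface at z = 0. Lengths are in m, angles in rad, forces in N, time in s.
With the tool pointing down it reaches from about 0.35 to 0.975 m from the base axis. Payload 7.1 kg.
Tool frame: the origin (TCP) lies midway between the tips of the shut fingers; the grasp point (between the pads) lies 19 mm behind it; z points along the fingers, y is the line along which they close (so a half turn about z gives the same grasp; the last joint's range is limited). The gripper opens to 88 mm and grips with 3 to 60 N. Pads are 20 mm wide; open, the fingers measure 115 mm over their backs; the gripper's body (75 mm by 178 mm) begins 61 mm behind the grasp point.
Start: joints at [1.124, 0.423, 1.63, -0, 1.089, -0.019], TCP at [0.259, 0.569, 0.223] pointing down, gripper open.
Joint ranges: [-3, 3], [-0.9, 2.11], [0.09, 2.58], [-1.31, 4.45], [0.11, 2.69], [-2.54, 2.54]. Speed limits (rad/s): [2.39, 2.39, 3.01, 3.14, 3.14, 3.14].

INTERFACE

Orientations are given as a 3x3 rotation matrix whose columns are the frame's x, y, z axes.
In Python, from workcell import arm, cams gives the robot as it stands.
- The arm moves only by the tool jog_arm, never from a script. Its argument "increments" is text: rows parted by semicolons, each of 7 numbers parted by spaces: the shift along the world's x, y, z in cm, then the turn, a rotation vector about the world's x, y, z in degrees, then the finger opening in cm, from 0 to 8.78. A call has 1 to 20 rows; each row is the pose to reach, as a shift and turn from the pose commanded when the call began; what a row does not reach only later rows make up. A row lasts 1/12 s, in which the tool goes at most 41.7 mm and 7.16 degrees, less where a joint would pass 70% of its speed; a pose out of reach is approached as far as the arm can. A call with a gripper value outside its range is refused whole. The fingers move at their own pace and stop on an object; "force" is the grip in N (left out, the last holds). Time passes only in rows, so rows that repeat a pose let the fingers close. It gives the time, the measured TCP pose, the force, the opening and the grip force at its end, in the units of the state.
- arm.read_state(): the state, without advancing time (a new reading comes with each control period).
- cams.grab_frame(name): name is "side" or "top"; returns a dict with "image" (480x640x3 uint8, red, green, blue), "fx", "fy", "cx", "cy" (pixels), "k1" (the pictures are not rectified: a ray, as slopes to the right and down, at radius r is drawn at 1 + k1 r^2 times it, then the intrinsics apply), "pose" (4x4, takes a point from camera to world coordinates). Camera axes: x right, y down, z forward; pixel columns grow to the right and rows downward; lengths in m; the calibration is good to about 2 mm. A picture is of the moment at which its call begins. There is no depth.
- arm.finish_job(): hands the job in; it is judged then, once.
The state is a dict: "t": time; "joint_pos": joint angles; "qvel": joint speeds; "joint_efforts": joint torques, N m; "ee_pos": TCP position; "eef_rot": TCP orientation; "wrist_force": force on the tool from outside, world axes, zero at the start; "wrist_torque": the same for the moment, N m; "width": finger opening in m; "grip_force": force on a finger pad.
Only numpy, scipy, OpenCV 4.12 (cv2) and the standard library are available. Lean on these libraries where they do the work, as an engineer would, in place of code of your own. Each camera call takes 0.05 s, during which the arm holds its last target. There are 200 camera calls.

TASK

Slide the small paint tin, whose lid is still standing up out of its mouth, along the bench into the V-shaped stop of the hand press so that it stands squarely under the press plate; do not lift it off the bench or tip it. Only then pull the ball-ended press lever forward and down against the spring, all the way to its stop, so that the lid goes home, and finish while still holding the lever at the stop: I will clip the rim while you hold it. Leave the other things on the bench where they are.

Things in the scene. Friction and masses are not known exactly. Their poses are not given: they have to be found in the camera images.
- tin: the small paint tin: an upright plain metal cylinder with a paper label, 68 mm in diameter, the can itself 72 mm high, 0.28 to 0.52 kg, standing loose on the bench (no other tin is so small); origin at the centre of its underside, z up. Its lid, a disc 62 mm across and 3 mm thick, stands 3.5 to 5 mm up out of the mouth: its top is at most 80 mm above the bench
- tin_lid (a joint): how far the lid has gone down into the tin, in m: 0 = standing 5 mm up, 0.005 = fully home with its flange on the rim. It starts at 0 to 0.0015, is a tight fit (about 30 N on the lid to move it, more than a finger should give) and stays where it is pressed
- press: the hand lever press, a grey cast-iron C-frame bolted to the bench, 290 mm high in all, open at the front. Origin on the bench under the middle of the press plate; x points from the open front towards the column, y to the left, z up. The bench is the anvil: nothing lies under the tin. Foot 14 mm high, x = 17 to 180 mm, 65 mm to either side; column from x = 96 mm back
- press_spot (a point): the point on the bench where the middle of the tin's underside must be; same as the press's origin and axes. Behind it is the V-shaped stop: two steel blocks 22 mm high and 38 mm long, their faces 34 mm from this point in the directions 45 degrees left and right of the press's +x, so that the tin pushed along +x comes to rest against both, its middle at this point
- press_plate (a point): middle of the face of the press plate, a steel disc 56 mm across and 11 mm thick at the foot of a 25 mm square ram; 100 mm above the bench at rest, 75 mm with the lever at its stop. It moves straight up and down over the spot. The ram stands up through the head to 290 mm at rest
- press_head (a point): middle of the lower front edge of the press's head, which overhangs the spot: in the press's frame the head goes from x = -42 mm to +100 mm, 31 mm to either side, z = 135 to 215 mm; on its left side the spring drum stands out to y = +63 mm
- lever_ball (a point): centre of the black ball, 32 mm in diameter, at the end of the press lever, a round bar 12 mm thick on the right-hand side of the press (y = -85 mm in the press's frame), which swings parallel to the press's x and z axes. In the press's frame the ball is at x = -38 mm, z = 320 mm at rest and at x = -124 mm, z = 133 mm at the stop
- lever_axle (a point): point on the lever's horizontal turning axis (which runs along the press's y) in the plane of the lever, 160 mm from the ball's centre: x = 30 mm, y = -85 mm, z = 175 mm in the press's frame. It does not move
- press_lever (a joint): angle of the lever in rad: 0 = at rest, sloping up at 65 degrees above the horizontal towards the front (-x); grows as the ball is pulled forward (-x) and down; 1.4 = the stop, 15 degrees below the horizontal. A spring pushes it back to 0: about 4 N at the ball at rest, 10 N at the stop, and 3.5 N more while the lid goes in. The press plate sinks 18 mm per rad
- tall_tin: bystander: a bigger paint tin with a wire handle, 86 mm in diameter, 115 mm high, standing on the bench; origin at the centre of its underside
- jar: bystander: a glass jar with a black cap, 62 mm in diameter, 85 mm high; origin at the centre of its underside
- bottle: bystander: a white plastic bottle, 60 mm in diameter, 165 mm high; origin at the centre of its underside
- clip_tray: bystander: an open metal tray with rim clips, 110 x 80 mm, 32 mm high; origin at the centre of its underside
- mallet: bystander: a mallet lying flat on the left of the bench, 260 mm long, 26 mm high; origin under its middle, x along it towards the head
- spatula: bystander: a spatula lying flat on the right of the bench, 280 mm long, 20 mm high; origin under its middle, x along it towards the blade
- tape: bystander: a roll of tape lying flat, 100 mm in diameter, 36 mm high; origin at the centre of its underside
- tube: bystander: a metal paint tube lying flat, about 125 x 40 mm, 20 mm high; origin at the middle of its underside

How it is judged:
By the outcome, as a careful person would: the job done as asked, in the order asked, and still so for the second after the job is handed in, while the arm keeps its last pose, push and grip.
It also fails if it takes over 72 s, if anything falls off the work surface, if the arm or the gripper's body presses on something with over 40 N, if the wrist force passes 120 N, or if a joint passes its speed limit or range.

## Working session

There is one attempt and no reset: what is moved stays moved. The work goes in short steps, Python scripts to look and compute and a tool call to move; the robot and the scene stay as the last step left them, time stands still between calls to the robot, and variables do not carry over. Pictures are saved under pics/ and viewed, at most 10 in all, crops included, and the job is handed in when it is done.

Besides the shell and the picture viewer there is one more tool, called after "Request:" as name(argument=value, ...) on one line, values as JSON. jog_arm: Moves the arm, as the interface text tells. Its arguments: {"type":"object","properties":{"increments":{"type":"string"},"force":{"type":"number"}},"required":["increments"]}

```bash
mkdir -p pics; cat > h.py <<'E'
import numpy as np, cv2
from workcell import arm, cams
def grab(n,save=None):
    f=cams.grab_frame(n)
    if save: cv2.imwrite('pics/'+save,f['image'][:,:,::-1])
    return f
def K(f): return np.array([[f['fx'],0,f['cx']],[0,f['fy'],f['cy']],[0,0,1.]]),np.array([f['k1'],0,0,0.])
def ray(f,u,v):
    k,d=K(f); p=cv2.undistortPoints(np.array([[[u,v]]],float),k,d)[0,0]
    T=np.array(f['pose']); r=T[:3,:3]@np.array([p[0],p[1],1]); return T[:3,3],r/np.linalg.norm(r)
def onz(f,u,v,z):
    o,r=ray(f,u,v); return o+r*(z-o[2])/r[2]
def tri(f,a,g,b):
    o,r=ray(f,*a); p,s=ray(g,*b)
    t=np.linalg.lstsq(np.c_[r,-s],p-o,rcond=None)[0]
    x,y=o+r*t[0],p+s*t[1]; return (x+y)/2,np.linalg.norm(x-y)
def proj(f,P):
    k,d=K(f); T=np.linalg.inv(np.array(f['pose']))
    return cv2.projectPoints(np.atleast_2d(P).astype(float),cv2.Rodrigues(T[:3,:3])[0],T[:3,3],k,d)[0][:,0]
E
python3 - <<'E'
from h import *
np.set_printoptions(precision=3,suppress=True)
for n in('side','top'):
    f=grab(n,n+'0.png'); print(n,f['fx'],f['k1'],f['cx'],f['cy']);print(f['pose'])
print(arm.read_state()['eef_rot'], arm.read_state()['t'])
E
```

```text
side 602.0141016337208 0.07181317093178065 323.35323593943326 244.27038839536837
[[ 0.84  -0.397  0.37  -0.074]
 [-0.542 -0.597  0.592 -1.037]
 [-0.014 -0.698 -0.716  1.46 ]
 [ 0.     0.     0.     1.   ]]
top 586.5383399047737 0.014243833793346622 313.5621637297514 236.30757294204489
[[ 0.01  -0.995  0.098  0.422]
 [-1.    -0.009  0.009 -0.003]
 [-0.008 -0.098 -0.995  1.619]
 [ 0.     0.     0.     1.   ]]
[[-0.91   0.415 -0.001]
 [ 0.415  0.91  -0.001]
 [ 0.    -0.001 -1.   ]] 0.1
```

View pics/side0.png

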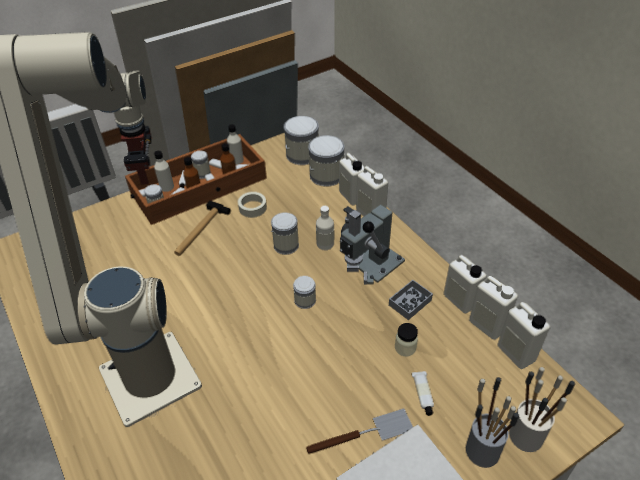

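View pics/top0.png

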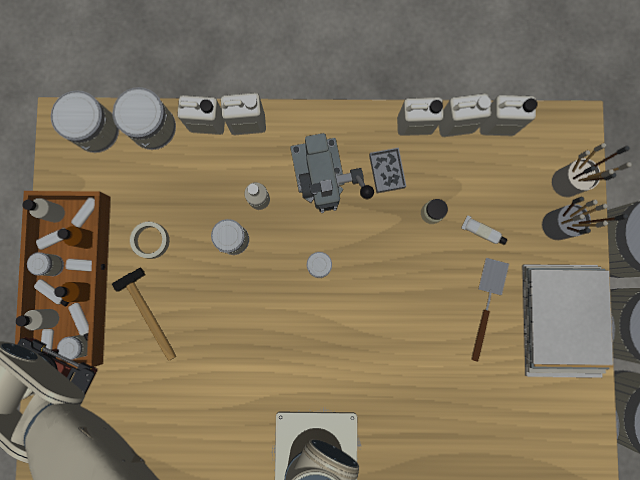

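The side view shows the tin at (305,291), the press at about (370,245) and the ball at (368,227). In the top view the tin is at (319,265), the press head at about (322,185) and the ball at (367,192). Next I'll enlarge the press area in both views.

```bash
python3 - <<'E'
from h import *
np.set_printoptions(precision=4,suppress=True)
s,t=grab('side'),grab('top')
print(tri(t,(367,192),s,(368,227)), onz(t,319,264.5,.078))
a=cv2.resize(t['image'][120:290,270:420],None,fx=3.5,fy=3.5,interpolation=cv2.INTER_CUBIC)
cv2.imwrite('pics/tc.png',a[:,:,::-1])
b=cv2.resize(s['image'][195:315,285:415],None,fx=5,fy=5,interpolation=cv2.INTER_CUBIC)
cv2.imwrite('pics/sc.png',b[:,:,::-1])
E
```

```text
(array([ 0.6503, -0.1093,  0.3216]), np.float64(0.0010606827383314592)) [ 0.4999 -0.0036  0.078 ]
```

View pics/tc.png

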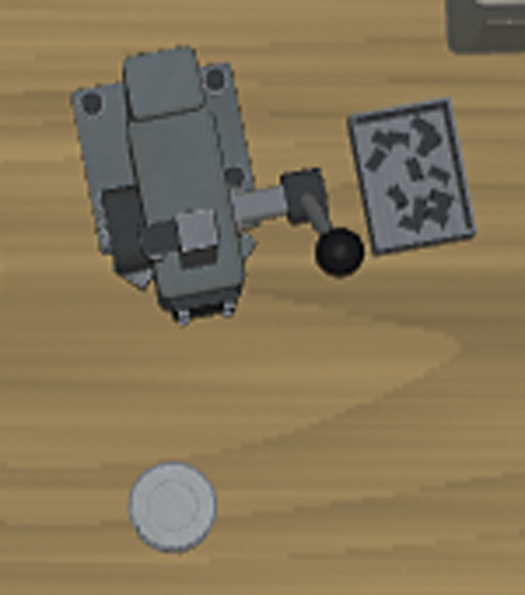

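View pics/sc.png

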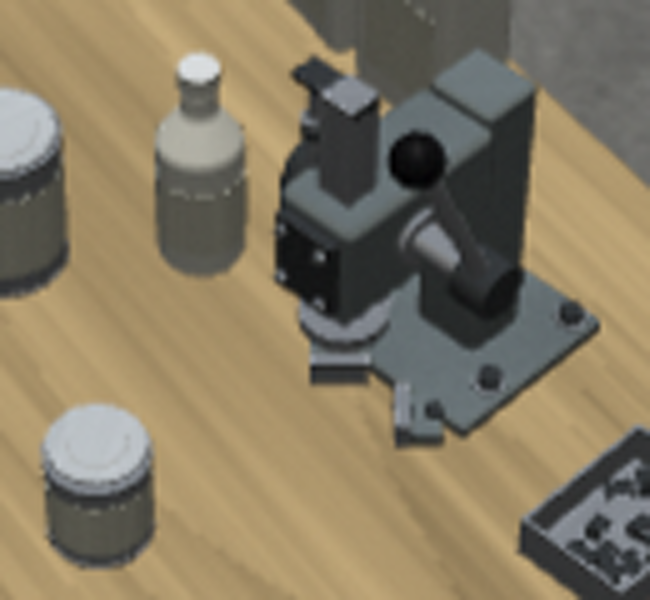

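The top crop shows the ram top at (197,230), the ball at (339,251), foot bolts at (92,103), (216,79) and (234,177), and the tin at (173,506). The side crop shows the ram top at (350,96), the ball at (417,160), and the tin's path to the V-stop clear.

```bash
python3 - <<'E'
from h import *
np.set_printoptions(precision=4,suppress=True)
s,t=grab('side'),grab('top')
c=lambda u,v:(270+(u+.5)/3.5-.5,120+(v+.5)/3.5-.5)
d=lambda u,v:(285+(u+.5)/5-.5,195+(v+.5)/5-.5)
ram,e=tri(t,c(197,230),s,d(350,96)); ball,e2=tri(t,c(339,251),s,d(417,160))
print('ram',ram,e,onz(t,*c(197,230),.29),'ball',ball,e2,onz(t,*c(339,251),.32))
v=(ball-ram)[:2]; print(np.linalg.norm(v),'yaw ball',np.degrees(np.arctan2(v[1],v[0])-np.arctan2(-.085,-.038)))
for a,b,z,off,n in[((92,103),(216,79),.02,90,'bolts'),((234,177),(216,79),.02,0,'boltsx'),((72,92),(230,64),.014,90,'foot back'),((128,122),(160,300),.215,180,'head L'),((213,108),(242,290),.215,180,'head R'),((160,300),(242,290),.215,-90,'head front')]:
    p,q=onz(t,*c(*a),z)[:2],onz(t,*c(*b),z)[:2]; w=q-p; 
    print(n,p,q,np.linalg.norm(w),'yaw',(np.degrees(np.arctan2(w[1],w[0]))-off+90)%180-90)
print('tin',tri(t,c(173,506),s,d(98,446)),onz(t,*c(173,506),.078),onz(s,*d(98,446),.078))
E
```

```text
ram [ 0.6708 -0.0177  0.289 ] 0.0009245173722242006 [ 0.6711 -0.0179  0.29  ] ball [ 0.6515 -0.108   0.3215] 0.0015945643223544575 [ 0.6525 -0.1085  0.32  ]
0.09241216769844005 yaw ball 12.035087332234905
bolts [0.8232 0.0633] [ 0.8434 -0.0351] 0.10041545948167731 yaw 11.593212120287575
boltsx [ 0.7644 -0.0498] [ 0.8434 -0.0351] 0.08039585227086511 yaw 10.585831101871022
foot back [0.8336 0.0796] [ 0.8573 -0.0463] 0.12812105834367407 yaw 10.674362232365354
head L [0.761 0.03 ] [0.6359 0.0065] 0.1272874769078069 yaw 10.622298452914947
head R [ 0.7714 -0.0292] [ 0.6433 -0.0501] 0.12973757353619036 yaw 9.274373006089832
head front [0.6359 0.0065] [ 0.6433 -0.0501] 0.057090890426648715 yaw 7.495452042463413
tin (array([ 0.5007, -0.0038,  0.0786]), np.float64(0.0003161240360039296)) [ 0.5006 -0.0038  0.078 ] [ 0.5011 -0.0035  0.078 ]
```

Request:
jog_arm(increments="4 -14 0 0 0 6 5;8 -28 0 0 0 12 5;12 -42 0 0 0 18 5;15 -52 0 0 0 24 5;15 -56 0 0 0 24.5 5;15 -57 0 0 0 24.5 5;15 -57 0 0 0 24.5 5;15 -57 0 0 0 24.5 5;15 -57 0 0 0 24.5 5;15 -57 0 0 0 24.5 5;15 -57 0 0 0 24.5 5;15 -57 0 0 0 24.5 5;15 -57 0 0 0 24.5 5;15 -57 0 0 0 24.5 5;15 -57 0 0 0 24.5 5;15 -57 0 0 0 24.5 5;15 -57 0 0 0 24.5 5;15 -57 0 0 0 24.5 5")

```text
t: 1.8
ee_pos: [0.4088, -0.0003, 0.2226]
eef_rot: [[-1.0, -0.001, -0.001], [-0.001, 1.0, 0.0], [0.001, 0.0, -1.0]]
wrist_force: [-0.6, 0.2, 1.0]
width: 0.0499
grip_force: 0.0
```

```bash
python3 -c "
from h import *
s=arm.read_state();print(s['t'],s['joint_pos'],s['ee_pos'],s['eef_rot'],s['wrist_force'],s['width'])"
```

```text
1.8 [-3.01548081e-02  9.79942318e-02  2.08081640e+00  3.38701487e-04
  9.63300074e-01 -1.60185978e+00] [ 4.08834602e-01 -3.40503171e-04  2.22550097e-01] [[-9.99999615e-01 -7.15163575e-04 -5.09407070e-04]
 [-7.15313195e-04  9.99999701e-01  2.93593149e-04]
 [ 5.09196951e-04  2.93957422e-04 -9.99999827e-01]] [-0.62945727  0.17114537  1.0057371 ] 0.04993741740337118
```

Request:
jog_arm(increments="3 0 4 6 0 0 5;6 0 8 12 0 0 5;9 0 12 18 0 0 5;10 0 15 24 0 0 5;10 0 15 30 0 0 5;10 0 15 30 0 0 5;10 0 15 30 0 0 5")

```text
t: 2.38
ee_pos: [0.509, -0.0007, 0.3718]
eef_rot: [[-1.0, 0.001, -0.002], [-0.0, 0.867, 0.499], [0.002, 0.499, -0.867]]
wrist_force: [0.6, 0.7, 0.0]
width: 0.0502
grip_force: 0.0
```

```bash
python3 -c "
from h import *
np.set_printoptions(precision=4,suppress=True)
s=arm.read_state();print(s['t'],s['joint_pos'],s['ee_pos'],s['eef_rot'])"
```

```text
2.3833 [-0.3179  0.1731  1.7196  0.497   1.4457 -2.0014] [ 0.509  -0.0007  0.3718] [[-1.      0.0006 -0.0018]
 [-0.0003  0.8669  0.4986]
 [ 0.0019  0.4986 -0.8669]]
```

```bash
cat > kin.py <<'E'
import numpy as np
from scipy.optimize import least_squares
from scipy.spatial.transform import Rotation as R
S=[([1.124,.423,1.63,0,1.089,-.019],[.259,.569,.223]),([-.03015,.09799,2.08082,.00034,.9633,-1.60186],[.40883,-.00034,.22255]),
([-.3179,.1731,1.7196,.497,1.4457,-2.0014],[.509,-.0007,.3718])]
def fk(q,k,s6=1,o6=0):
    r0,d,h,L1,L2,Lt,a=k
    A=R.from_euler('Z',q[0]); p=A.apply([r0,d,h]); A=A*R.from_euler('Y',q[1]); p=p+A.apply([0,0,L1])
    A=A*R.from_euler('Y',q[2]); p=p+A.apply([a,0,L2]); A=A*R.from_euler('ZY',[q[3],q[4]]); p=p+A.apply([0,0,Lt])
    return p,(A*R.from_euler('Z',s6*q[5]+o6))
k=least_squares(lambda k:np.r_[np.ravel([fk(q,k)[0]-p for q,p in S]),1e-4*k[6]],[0,.01,.2,.6,.46,.25,0]).x
lo=np.array([-3,-.9,.09,-1.31,.11,-2.54]);hi=np.array([3,2.11,2.58,4.45,2.69,2.54])
def Rt(yaw,th): # columns: tool x,y,z ; tool y = horizontal left
    c,s=np.cos(np.radians(yaw)),np.sin(np.radians(yaw)); t=np.radians(th)
    z=np.array([c*np.sin(t),s*np.sin(t),-np.cos(t)]); y=np.array([-s,c,0]); return np.c_[np.cross(y,z),y,z]
def ik(p,Rm,q0):
    T=R.from_matrix(Rm)
    def e(q):
        P,A=fk(q,k,*O); return np.r_[(P-p)*5,(A.inv()*T).as_rotvec()]
    r=least_squares(e,np.clip(q0,lo+.001,hi-.001),bounds=(lo,hi)); return r.x,np.abs(r.fun).max()
# orientation check
M=[np.array([[-.91,.415,0],[.415,.91,0],[0,0,-1]]),np.array([[-1,0,0],[0,1,0],[0,0,-1.]]),np.array([[-1,0,0],[0,.867,.4986],[0,.4986,-.867]])]
O=min(((s,o) for s in(1,-1) for o in(0,np.pi/2,np.pi,-np.pi/2)),key=lambda so:sum((fk(q,k,*so)[1].inv()*R.from_matrix(m)).magnitude() for (q,_),m in zip(S,M)))
E
python3 - <<'E'
from kin import *
np.set_printoptions(precision=3,suppress=True)
print(k,O,[np.abs(fk(q,k)[0]-p).max() for q,p in S],[(fk(q,k,*O)[1].inv()*R.from_matrix(m)).magnitude() for (q,_),m in zip(S,M)])
sp=np.array([.671,-.018]); ex=np.array([np.cos(.192),np.sin(.192)]); ey=np.array([-ex[1],ex[0]])
W=lambda x,y,z:np.r_[sp+x*ex+y*ey,z]
tin=np.array([.5007,-.0038])
F=[-.1,.5,2.0,3.14,.5,1.5]
def show(n,p,Rm):
  for nm,g in(('flip',F),('norm',[-.1,.3,1.8,0,.8,-1.6])):
    q,e=ik(p,Rm,g); print(n,nm,q,'err %.4f'%e)
for th in(30,45,60,75): show('push end %d'%th,W(-.034,0,.025),Rt(11,th))
for th in(0,20,30,45,60): show('push start %d'%th,np.r_[tin+[-.05,.003],.025],Rt(-5,th))
for th in(0,60,75): show('lever rest %d'%th,W(-.038+.019*np.sin(np.radians(th)),-.085,.32-.019*np.cos(np.radians(th))),Rt(11,th))
for th in(0,45,60): show('lever end %d'%th,W(-.124+.019*np.sin(np.radians(th)),-.085,.133-.019*np.cos(np.radians(th))),Rt(11,th))
E
```

```text
[-0.     0.012  0.311  0.564  0.485  0.309  0.077] (1, 1.5707963267948966) [np.float64(0.00022025463914501775), np.float64(0.0001990697462839434), np.float64(9.892330241256797e-05)] [0.0004137258335092597, 0.000929122636959857, 0.0019293808467704902]
push end 30 flip [-0.134  0.649  2.035  1.884  0.167  2.54 ] err 0.0083
push end 30 norm [-0.092  0.632  1.985  0.725  0.117 -2.54 ] err 0.0821
push end 45 flip [-0.184  0.728  2.148  2.618  0.545  1.757] err 0.0000
push end 45 norm [-0.088  0.617  1.982  0.751  0.11  -2.54 ] err 0.3203
push end 60 flip [-0.231  0.886  2.209  2.707  1.005  1.593] err 0.0000
push end 60 norm [-0.086  0.603  1.978  0.777  0.11  -2.54 ] err 0.5602
push end 75 flip [-0.267  1.085  2.198  2.695  1.436  1.508] err 0.0000
push end 75 norm [-0.085  0.587  1.974  0.805  0.11  -2.54 ] err 0.7998
push start 0 flip [0.045 0.558 2.32  4.45  0.11  0.381] err 0.3025
push start 0 norm [-0.029  0.532  2.11  -0.     0.5   -1.512] err 0.0000
push start 20 flip [-0.005  0.525  2.348  3.454  0.11   1.336] err 0.0263
push start 20 norm [ 0.048  0.506  2.302 -1.31   0.11  -0.1
[... 618 characters left out ...]
47  2.093  1.855  0.526  2.492] err 0.0000
lever rest 60 norm [-0.233  0.167  1.994  0.75   0.233 -2.54 ] err 0.2330
lever rest 75 flip [-0.438  0.359  2.183  2.29   0.858  2.026] err 0.0000
lever rest 75 norm [-0.19   0.148  2.025  0.811  0.11  -2.54 ] err 0.4218
lever end 0 flip [-0.303  0.461  2.186  1.673  0.11   2.54 ] err 0.4959
lever end 0 norm [-0.239  0.501  1.804 -0.     0.836 -2.001] err 0.0000
lever end 45 flip [-0.454  0.485  2.217  2.029  0.495  2.141] err 0.0000
lever end 45 norm [-0.253  0.388  2.118  0.634  0.127 -2.54 ] err 0.2632
lever end 60 flip [-0.531  0.626  2.292  2.31   0.887  1.761] err 0.0000
lever end 60 norm [-0.243  0.363  2.12   0.683  0.11  -2.54 ] err 0.4839
```

```bash
python3 - <<'E'
from kin import *
from workcell import arm
np.set_printoptions(precision=3,suppress=True)
D=np.diag([-1,-1,1.]); F=[0,.6,2.4,3.2,.8,-1.54]
for z in(.16,.025): print(z,*ik(np.array([.417,-.02,z]),Rt(11,45)@D,F))
print(ik(np.array([.45,-.015,.25]),Rt(11,45)@D,F))
s=arm.read_state(); q0=np.array(s['joint_pos']); g,_=ik(np.array([.43,-.018,.22]),Rt(11,45)@D,F)
print(g); N=28; p0,R0=fk(q0,k,*O)
for half in(0,1):
  b=q0+(g-q0)*half*.5; pb,Rb=fk(b,k,*O); lp,lR=pb,Rb
  for i in range(1,N//2+1):
    p,A=fk(b+(g-q0)*i/N,k,*O); print(np.round((p-pb)*100,1),np.round(np.degrees((A*Rb.inv()).as_rotvec()),0),'step %.1f mm %.1f deg'%(1e3*np.linalg.norm(p-lp),np.degrees((A*lR.inv()).magnitude())),'abs z %.2f'%p[2]); lp,lR=p,A
E
```

```text
0.16 [-0.354  0.216  2.58   2.297  0.514 -1.202] 0.0026488834489315264
0.025 [-0.355  0.832  2.58   2.693  1.021 -1.733] 0.0036746602129802963
(array([-0.287, -0.063,  2.446,  1.478,  0.333, -0.253]), np.float64(1.6653345369377348e-15))
[-0.325 -0.004  2.51   1.785  0.366 -0.611]
[ 0.3  1.1 -0.4] [ 2.  0. -4.] step 11.9 mm 4.7 deg abs z 0.37
[ 0.6  2.1 -0.7] [ 4.  0. -9.] step 11.0 mm 4.8 deg abs z 0.36
[ 0.9  3.  -1. ] [  6.   1. -13.] step 10.2 mm 4.9 deg abs z 0.36
[ 1.2  3.8 -1.3] [  8.   2. -18.] step 9.3 mm 5.0 deg abs z 0.36
[ 1.5  4.6 -1.5] [ 10.   2. -23.] step 8.4 mm 5.1 deg abs z 0.36
[ 1.8  5.2 -1.8] [ 12.   3. -27.] step 7.4 mm 5.2 deg abs z 0.35
[ 2.   5.8 -2. ] [ 14.   4. -32.] step 6.5 mm 5.3 deg abs z 0.35
[ 2.3  6.2 -2.2] [ 16.   5. -37.] step 5.6 mm 5.4 deg abs z 0.35
[ 2.5  6.6 -2.5] [ 18.   6. -42.] step 4.7 mm 5.4 deg abs z 0.35
[ 2.6  6.8 -2.7] [ 20.   8. -47.] step 3.9 mm 5.5 deg abs z 0.34
[ 2.8  7.  -3. ] [ 22.   9. -52.] step 3.4 mm 5.6 deg abs z 0.34
[ 2.9  7.  -3.3] [ 24.  11. -57.] step 3.3 mm 5.7 deg abs z 0.34
[ 2.9  6.9 -3.7] [ 26.  13. -62.] step 3.6
[... 309 characters left out ...]
20.] step 8.5 mm 6.0 deg abs z 0.31
[-1.3 -2.  -2.8] [ 13.   9. -25.] step 9.7 mm 6.0 deg abs z 0.30
[-1.9 -2.6 -3.5] [ 15.  11. -30.] step 11.0 mm 6.1 deg abs z 0.30
[-2.6 -3.3 -4.3] [ 18.  13. -36.] step 12.2 mm 6.1 deg abs z 0.29
[-3.4 -4.  -5.1] [ 20.  15. -41.] step 13.4 mm 6.1 deg abs z 0.28
[-4.3 -4.7 -6. ] [ 23.  17. -46.] step 14.6 mm 6.2 deg abs z 0.27
[-5.3 -5.5 -6.9] [ 25.  19. -51.] step 15.8 mm 6.2 deg abs z 0.26
[-6.4 -6.2 -7.9] [ 28.  21. -57.] step 17.0 mm 6.2 deg abs z 0.25
[-7.7 -7.  -8.9] [ 30.  23. -62.] step 18.2 mm 6.2 deg abs z 0.24
[ -9.2  -7.8 -10. ] [ 33.  25. -67.] step 19.4 mm 6.2 deg abs z 0.23
[-10.8  -8.5 -11.1] [ 35.  27. -73.] step 20.5 mm 6.3 deg abs z 0.22
```

```bash
python3 - <<'E'
from kin import *
from workcell import arm
np.set_printoptions(precision=3,suppress=True)
D=np.diag([-1,-1,1.]); F=[0,.6,2.4,3.2,.8,-1.54]
q=F
for p,y in (((.452,-.004,.025),0),((.452,-.004,.10),0),((.452,-.004,.18),0),((.47,-.006,.025),0),((.53,-.014,.025),4),((.602,-.031,.025),11),((.642,-.0235,.025),11)):
  for th in (45,): print(p,th,y,*ik(np.array(p),Rt(y,th)@D,F))
s=arm.read_state(); q0=np.array(s['joint_pos']); g,_=ik(np.array([.452,-.004,.18]),Rt(0,45)@D,F)
N=28
for half in(0,1):
  b=q0+(g-q0)*half*.5; pb,Rb=fk(b,k,*O); lp,lR=pb,Rb
  for i in range(2,N//2+1,2):
    p,A=fk(b+(g-q0)*i/N,k,*O); print(np.round((p-pb)*100,1),np.round(np.degrees((A*Rb.inv()).as_rotvec()),0),'step %.1f mm %.1f deg'%(1e3*np.linalg.norm(p-lp),np.degrees((A*lR.inv()).magnitude())),np.round(p,2)); lp,lR=p,A
E
```

```text
(0.452, -0.004, 0.025) 45 0 [-0.069  0.8    2.54   3.083  0.983 -1.587] 1.7793405637789306e-10
(0.452, -0.004, 0.1) 45 0 [-0.069  0.489  2.559  3.065  0.693 -1.561] 5.90020476920472e-10
(0.452, -0.004, 0.18) 45 0 [-0.069  0.158  2.527  2.991  0.331 -1.477] 9.71445146547012e-16
(0.47, -0.006, 0.025) 45 0 [-0.072  0.777  2.505  3.078  0.925 -1.583] 7.793854450710569e-11
(0.53, -0.014, 0.025) 45 4 [-0.132  0.731  2.382  2.934  0.758 -1.563] 3.341028625633569e-13
(0.602, -0.031, 0.025) 45 11 [-0.216  0.722  2.218  2.625  0.605 -1.43 ] 2.1008847439496495e-11
(0.642, -0.0235, 0.025) 45 11 [-0.179  0.729  2.139  2.617  0.538 -1.379] 2.936895171501419e-10
[1.8 4.8 0.1] [ 8. -2. -7.] step 51.7 mm 10.8 deg [0.53 0.05 0.37]
[3.6 8.8 0.7] [ 16.  -3. -14.] step 44.0 mm 11.1 deg [0.55 0.09 0.38]
[ 5.4 11.8  1.5] [ 24.  -3. -23.] step 35.6 mm 11.4 deg [0.56 0.12 0.39]
[ 7.2 13.6  2.3] [ 31.  -2. -32.] step 26.8 mm 11.7 deg [0.58 0.14 0.39]
[ 8.7 14.5  2.8] [ 38.  -1. -42.] step 18.5 mm 12.0 deg [0.6  0.14 0.4 ]
[10.  14.3  2.8] [ 44.   2. -52.] step 13.1 mm 12.3 deg [0.61 0.14 0.4 ]
[10.9 13.3  2.1] [ 49.   5. -63.] step 14.9 mm 12.6 deg [0.62 0.13 0.39]
[ 0.3 -1.7 -1.4] [  7.   5. -10.] step 22.1 mm 12.9 deg [0.62 0.12 0.38]
[-0.2 -3.8 -3.6] [ 13.  10. -20.] step 30.8 mm 13.1 deg [0.62 0.09 0.36]
[-1.6 -6.1 -6.5] [ 20.  16. -30.] step 39.4 mm 13.3 deg [0.6  0.07 0.33]
[-3.9 -8.5 -9.9] [ 26.  23. -40.] step 47.4 mm 13.5 deg [0.58 0.05 0.29]
[ -7.2 -10.6 -13.6] [ 32.  30. -50.] step 54.5 mm 13.6 deg [0.55 0.03 0.26]
[-11.5 -12.4 -17.5] [ 37.  37. -60.] step 60.5 mm 13.7 deg [0.5  0.01 0.22]
[-16.6 -13.6 -21.3] [ 42.  44. -71.] step 65.2 mm 13.8 deg [ 0.45 -0.    0.18]
```

Request:
jog_arm(increments="0.9 2.4 3 4 -1 -3.5 5;1.8 4.8 6.1 8 -2 -7 5;2.7 6.8 6.4 12 -2.5 -10.5 5;3.6 8.8 6.7 16 -3 -14 5;4.5 10.3 7.1 20 -3 -18.5 5;5.4 11.8 7.5 24 -3 -23 5;6.3 12.7 7.9 27.5 -2.5 -27.5 5;7.2 13.6 8.3 31 -2 -32 5;8 14 8.5 34.5 -1.5 -37 5;8.7 14.5 8.8 38 -1 -42 5;9.3 14.4 8.8 41 0.5 -47 5;10 14.3 8.8 44 2 -52 5;10.5 13.8 8.5 46.5 3.5 -57.5 5;10.9 13.3 8.1 49 5 -63 5;10.9 13.3 8.1 49 5 -63 5")

```text
t: 3.63
ee_pos: [0.6149, 0.1347, 0.45]
eef_rot: [[-0.481, 0.538, 0.692], [0.743, -0.169, 0.648], [0.465, 0.826, -0.318]]
wrist_force: [-0.8, 0.2, 0.2]
width: 0.0505
grip_force: 0.0
```

```bash
python3 - <<'E'
from kin import *
from workcell import arm
np.set_printoptions(precision=3,suppress=True)
D=np.diag([-1,-1,1.])
s=arm.read_state(); q0=np.array(s['joint_pos']); print(s['t'],q0,s['ee_pos']); g,_=ik(np.array([.452,-.004,.18]),Rt(0,45)@D,[0,.16,2.5,3,.4,-1.5])
N=16; pb=np.array(s['ee_pos']);Rb=R.from_matrix(s['eef_rot']);print('fk err',fk(q0,k,*O)[0]-pb,g); lp,lR=pb,Rb
for i in range(1,N+1):
    p,A=fk(q0+(g-q0)*i/N,k,*O); d=(p-pb)*100;r=np.degrees((A*Rb.inv()).as_rotvec());print('%.1f %.1f %.1f %.0f %.0f %.0f 5;'%(*d,*r),'step %.1f deg'%np.degrees((A*lR.inv()).magnitude())); lp,lR=p,A
E
```

```text
3.6333 [-0.192  0.068  2.069  1.61   0.877 -1.533] [0.615 0.135 0.45 ]
fk err [-0. -0. -0.] [-0.069  0.158  2.527  2.991  0.331 -1.477]
0.3 -0.5 -0.7 4 2 -4 5; step 5.6 deg
0.5 -1.1 -1.5 7 3 -8 5; step 5.6 deg
0.6 -1.9 -2.6 10 6 -12 5; step 5.7 deg
0.6 -2.8 -3.8 13 8 -16 5; step 5.7 deg
0.3 -3.7 -5.2 16 10 -21 5; step 5.8 deg
-0.1 -4.8 -6.7 19 13 -25 5; step 5.8 deg
-0.7 -5.8 -8.4 22 15 -29 5; step 5.9 deg
-1.5 -6.9 -10.3 25 18 -34 5; step 5.9 deg
-2.5 -8.0 -12.2 27 21 -38 5; step 6.0 deg
-3.8 -9.1 -14.3 30 24 -43 5; step 6.0 deg
-5.3 -10.1 -16.4 32 27 -48 5; step 6.0 deg
-7.1 -11.0 -18.6 34 30 -52 5; step 6.1 deg
-9.0 -11.9 -20.7 36 34 -57 5; step 6.1 deg
-11.2 -12.7 -22.9 38 37 -62 5; step 6.1 deg
-13.7 -13.3 -25.0 40 40 -67 5; step 6.1 deg
-16.3 -13.9 -27.0 42 44 -71 5; step 6.1 deg
```

Request:
jog_arm(increments="0.3 -0.5 -0.7 4 2 -4 5;0.5 -1.1 -1.5 7 3 -8 5;0.6 -1.9 -2.6 10 6 -12 5;0.6 -2.8 -3.8 13 8 -16 5;0.3 -3.7 -5.2 16 10 -21 5;-0.1 -4.8 -6.7 19 13 -25 5;-0.7 -5.8 -8.4 22 15 -29 5;-1.5 -6.9 -10.3 25 18 -34 5;-2.5 -8.0 -12.2 27 21 -38 5;-3.8 -9.1 -14.3 30 24 -43 5;-5.3 -10.1 -16.4 32 27 -48 5;-7.1 -11 -18.6 34 30 -52 5;-9 -11.9 -20.7 36 34 -57 5;-11.2 -12.7 -22.9 38 37 -62 5;-13.7 -13.3 -25 40 40 -67 5;-16.3 -13.9 -27 42 44 -71 5;-16.3 -13.9 -27 42 44 -71 5;-16.3 -13.9 -27 42 44 -71 5")

```text
t: 5.13
ee_pos: [0.4551, -0.006, 0.1839]
eef_rot: [[0.706, 0.011, 0.708], [0.012, -1.0, 0.003], [0.708, 0.006, -0.706]]
wrist_force: [0.4, 0.7, -0.3]
width: 0.0498
grip_force: 0.0
```

```bash
python3 - <<'E'
from kin import *
from workcell import arm
np.set_printoptions(precision=3,suppress=True)
D=np.diag([-1,-1,1.])
s=arm.read_state(); print(s['t'],s['joint_pos'],s['ee_pos']); Rb=R.from_matrix(s['eef_rot'])
print(s['eef_rot'],np.degrees((R.from_matrix(Rt(0,45)@D)*Rb.inv()).as_rotvec()))
E
```

```text
5.1333 [-0.08   0.149  2.519  2.948  0.318 -1.456] [ 0.455 -0.006  0.184]
[[ 0.706  0.011  0.708]
 [ 0.012 -1.     0.003]
 [ 0.708  0.006 -0.706]] [ 0.367  0.111 -0.627]
```

Request:
jog_arm(increments="-0.6 0.2 -2 0.4 0 -0.6 5;-0.6 0.2 -4 0.4 0 -0.6 5;-0.6 0.2 -6 0.4 0 -0.6 5;-0.6 0.2 -8 0.4 0 -0.6 5;-0.6 0.2 -10 0.4 0 -0.6 5;-0.6 0.2 -12 0.4 0 -0.6 5;-0.6 0.2 -13.5 0.4 0 -0.6 5;-0.6 0.2 -14.8 0.4 0 -0.6 5;-0.6 0.2 -15.9 0.4 0 -0.6 5;-0.6 0.2 -15.9 0.4 0 -0.6 5;-0.6 0.2 -15.9 0.4 0 -0.6 5")

```text
t: 6.05
ee_pos: [0.4504, -0.0046, 0.0245]
eef_rot: [[0.705, -0.002, 0.709], [-0.003, -1.0, -0.0], [0.709, -0.002, -0.705]]
wrist_force: [-0.5, 0.6, -0.5]
width: 0.05
grip_force: 0.0
```

```bash
python3 - <<'E'
from h import *
s,t=grab('side'),grab('top')
b=cv2.resize(s['image'][195:325,255:415],None,fx=4.5,fy=4.5,interpolation=cv2.INTER_CUBIC)
cv2.imwrite('pics/sc2.png',b[:,:,::-1])
E
```

```text
(no output)
```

View pics/sc2.png

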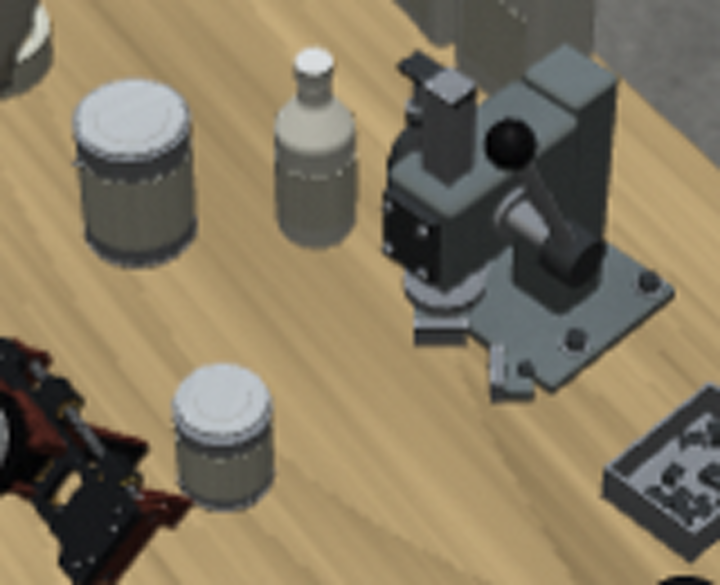

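The side crop shows the open fingertips at (180,505), just behind the tin at (224,440), with a clear path to the press. I'll push it slowly now.

Request:
jog_arm(increments="0.7 0 0.05 0 0 0 5;1.4 0 0.05 0 0 0 5;2.1 0 0.05 0 0 0 5;2.8 -0.1 0.05 0 0 0.5 5;3.5 -0.2 0.05 0 0 1 5;4.3 -0.4 0.05 0 0 1.6 5;5.1 -0.6 0.05 0 0 2.3 5;5.9 -0.8 0.05 0 0 3 5;6.7 -0.95 0.05 0 0 3.7 5;7.5 -1.1 0.05 0 0 4.4 5;8.3 -1.25 0.05 0 0 5.1 5;9.1 -1.4 0.05 0 0 5.8 5;9.9 -1.55 0.05 0 0 6.5 5;10.7 -1.7 0.05 0 0 7.2 5;11.5 -1.9 0.05 0 0 8 5;12.3 -2.05 0.05 0 0 8.7 5;13 -2.2 0.05 0 0 9.4 5;13.6 -2.3 0.05 0 0 10 5;14 -2.4 0.05 0 0 10.5 5;14 -2.4 0.05 0 0 11 5")

```text
t: 7.82
ee_pos: [0.5905, -0.0302, 0.0256]
eef_rot: [[0.693, 0.186, 0.696], [0.13, -0.983, 0.133], [0.709, -0.002, -0.706]]
wrist_force: [0.3, -0.8, -0.2]
width: 0.0499
grip_force: 1.0
```

```bash
python3 - <<'E'
from h import *
s,t=grab('side'),grab('top')
b=cv2.resize(s['image'][195:325,285:415],None,fx=4.5,fy=4.5,interpolation=cv2.INTER_CUBIC)
c=cv2.resize(t['image'][150:280,280:380],None,fx=4.5,fy=4.5,interpolation=cv2.INTER_CUBIC)
cv2.imwrite('pics/sc3.png',np.hstack([b,c])[:,:800,::-1])
E
```

```text
(no output)
```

View pics/sc3.png

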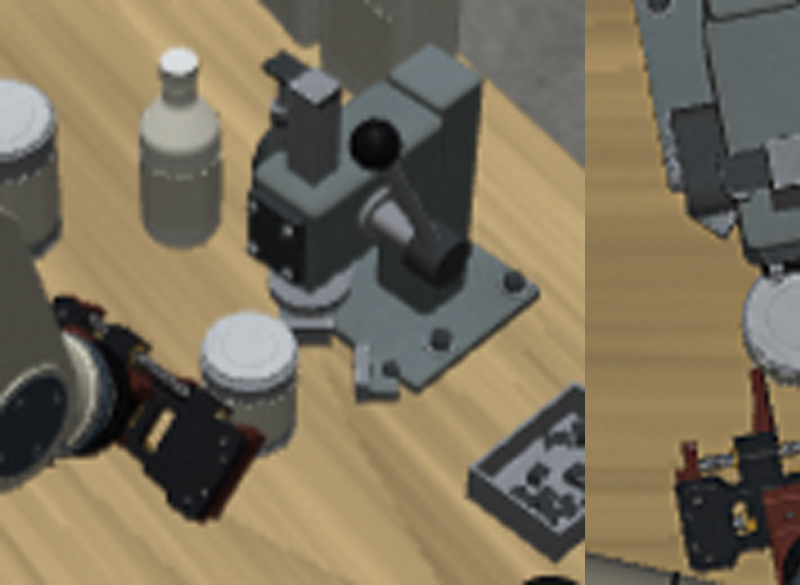

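The side crop shows the tin upright in the cradle at (249,348), about 5 cm short of the V-stop and in line with it. The head has not been touched.

Request:
jog_arm(increments="0.6 0.1 0 0 0 0 5;1.2 0.1 0 0 0 0 5;1.8 0.2 0 0 0 0 5;2.4 0.3 0 0 0 0 5;3 0.4 0 0 0 0 5;3.5 0.4 0 0 0 0 5;4 0.5 0 0 0 0 5;4.3 0.5 0 0 0 0 5;4.5 0.5 0 0 0 0 5;4.5 0.5 0 0 0 0 5")

```text
t: 8.75
ee_pos: [0.6347, -0.0242, 0.0252]
eef_rot: [[0.694, 0.186, 0.695], [0.13, -0.983, 0.133], [0.708, -0.002, -0.706]]
wrist_force: [-0.7, -0.2, -0.9]
width: 0.0502
grip_force: 0.7
```

Request:
jog_arm(increments="0.1 0 0 0 0 0 5;0.2 0 0 0 0 0 5;0.3 0.05 0 0 0 0 5;0.4 0.05 0 0 0 0 5;0.4 0.05 0 0 0 0 5")

```text
t: 9.17
ee_pos: [0.6384, -0.0239, 0.0252]
eef_rot: [[0.694, 0.186, 0.695], [0.129, -0.983, 0.133], [0.708, -0.002, -0.706]]
wrist_force: [-1.7, -1.0, -0.7]
width: 0.0498
grip_force: 1.2
```

Request:
jog_arm(increments="0.1 0 0 0 0 0 5;0.2 0.03 0 0 0 0 5;0.2 0.03 0 0 0 0 5")

```text
t: 9.42
ee_pos: [0.6405, -0.0236, 0.0252]
eef_rot: [[0.694, 0.186, 0.695], [0.129, -0.983, 0.133], [0.708, -0.002, -0.706]]
wrist_force: [-1.4, -0.4, -1.4]
width: 0.0501
grip_force: 1.2
```

Request:
jog_arm(increments="0.1 0 0 0 0 0 5;0.2 0.03 0 0 0 0 5;0.2 0.03 0 0 0 0 5")

```text
t: 9.67
ee_pos: [0.6425, -0.0232, 0.0252]
eef_rot: [[0.694, 0.186, 0.695], [0.129, -0.983, 0.133], [0.708, -0.002, -0.706]]
wrist_force: [-1.3, -0.4, -1.0]
width: 0.0503
grip_force: 1.1
```

Request:
jog_arm(increments="0.1 0 0 0 0 0 5;0.2 0.03 0 0 0 0 5;0.2 0.03 0 0 0 0 5")

```text
t: 9.92
ee_pos: [0.6437, -0.0231, 0.0249]
eef_rot: [[0.695, 0.185, 0.694], [0.129, -0.983, 0.133], [0.707, -0.003, -0.707]]
wrist_force: [-4.6, -1.5, 1.8]
width: 0.0496
grip_force: 2.9
```

Request:
jog_arm(increments="0.1 0 0 0 0 0 5;0.15 0.03 0 0 0 0 5;0.15 0.03 0 0 0 0 5")

```text
t: 10.17
ee_pos: [0.6443, -0.023, 0.0247]
eef_rot: [[0.696, 0.184, 0.694], [0.128, -0.983, 0.132], [0.706, -0.003, -0.708]]
wrist_force: [-9.5, -4.2, 4.7]
width: 0.05
grip_force: 5.0
```

Force rises to about 10 N along the press axis, so the tin is seated. I'll back off and check.

Request:
jog_arm(increments="-0.5 -0.1 0 0 0 0 5;-1.5 -0.3 0 0 0 0 5;-3 -0.6 0 0 0 0 5;-5 -1 0 0 0 0 5;-7.5 -1.5 1 0 0 0 5;-9.5 -1.9 3 0 0 0 5;-9.5 -1.9 6 0 0 0 5;-9.5 -1.9 6 0 0 0 5;-9.5 -1.9 6 0 0 0 5")

```text
t: 10.92
ee_pos: [0.5517, -0.0421, 0.0873]
eef_rot: [[0.691, 0.186, 0.698], [0.13, -0.983, 0.132], [0.711, -0.001, -0.703]]
wrist_force: [0.1, 1.0, -0.6]
width: 0.0502
grip_force: 0.0
```

```bash
python3 - <<'E'
from h import *
s,t=grab('side'),grab('top')
b=cv2.resize(s['image'][195:325,285:415],None,fx=4.5,fy=4.5,interpolation=cv2.INTER_CUBIC)
cv2.imwrite('pics/sc4.png',b[:,:,::-1])
ex=np.array([np.cos(.192),np.sin(.192)]); ey=np.array([-ex[1],ex[0]]); a=np.linspace(0,2*np.pi,73)
for sp in([.671,-.018],):
  for z,r in((.075,.034),(0.,.034)):
    P=np.c_[np.array(sp)+r*np.outer(np.cos(a),ex)+r*np.outer(np.sin(a),ey),np.full(73,z)]
    u=(proj(s,P)-[285,195]+.5)*4.5-.5; print(z,'umin',u[:,0].min(),'umax',u[:,0].max(),'vmax',u[:,1].max())
E
```

```text
0.075 umin 259.70431405630285 umax 358.333151145959 vmax 350.7809467355984
0.0 umin 258.8498616563039 umax 354.73805822173017 vmax 421.8160814972213
```

View pics/sc4.png

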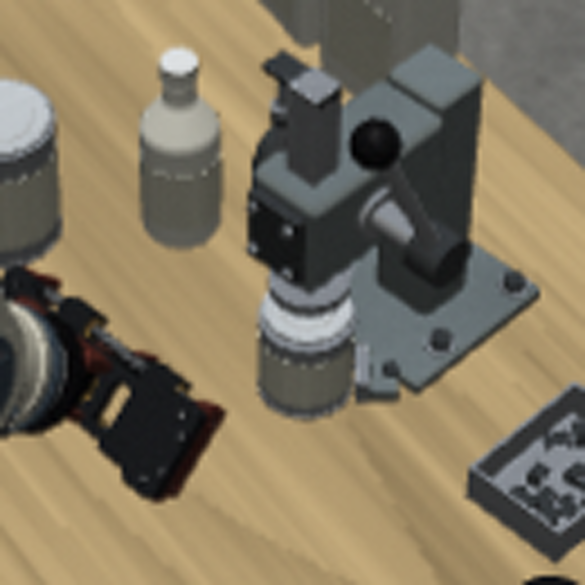

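The tin stands upright against the V-stop. Its outline spans 258 to 355 px and its bottom is at 418, within about 1 mm of the projected spot. Next I'll plan the lever motion.

```bash
cat > lev.py <<'E'
from kin import *
from workcell import arm
np.set_printoptions(precision=3,suppress=True)
D=np.diag([-1,-1,1.]); yaw=11
ex=np.array([np.cos(np.radians(yaw)),np.sin(np.radians(yaw)),0]); ez=np.array([0,0,1.])
B=np.array([.651,-.108,.3205]); A=B+.068*ex-.145*ez
ball=lambda a,L=.16:A+L*(-np.cos(np.radians(65)-a)*ex+np.sin(np.radians(65)-a)*ez)
def tcp(b,th,back=0): t=np.radians(th); return b+(.019-back)*(np.sin(t)*ex-np.cos(t)*ez)
E
python3 - <<'E'
from lev import *
s=arm.read_state(); q=np.array(s['joint_pos']); p0=np.array(s['ee_pos']); R0=R.from_matrix(s['eef_rot']); print(q)
P1=tcp(B,75,.08)
for f in np.linspace(.1,1,10):
    th=45+30*min(1,f*1.2); p=p0+(P1-p0)*f
    Rm=Rt(yaw,th)@D; q,e=ik(p,Rm,q); print('%.1f %.1f %.1f | %.1f %.1f %.1f'%(*(p-p0)*100,*np.degrees((R.from_matrix(Rm)*R0.inv()).as_rotvec())),q,'%.4f'%e)
print('approach')
for b in(.04,0): q,e=ik(tcp(B,75,b),Rt(yaw,75)@D,q); print((tcp(B,75,b)-P1)*100,q,e)
for a in np.arange(.2,1.41,.2):
    q,e=ik(tcp(ball(a),75-15*a/1.4),Rt(yaw,75-15*a/1.4)@D,q); print('%.1f'%a,ball(a),q,'%.4f'%e)
E
```

```text
[-0.277  0.551  2.328  2.503  0.563 -1.348]
0.4 -0.8 2.5 | 0.5 -3.4 0.3 [-0.314  0.515  2.34   2.453  0.609 -1.329] 0.0000
0.8 -1.6 5.0 | 1.2 -7.0 0.3 [-0.35   0.483  2.349  2.414  0.66  -1.311] 0.0000
1.3 -2.3 7.5 | 1.9 -10.5 0.3 [-0.385  0.453  2.355  2.377  0.711 -1.294] 0.0000
1.7 -3.1 10.0 | 2.6 -14.0 0.3 [-0.419  0.426  2.358  2.344  0.762 -1.276] 0.0000
2.1 -3.9 12.5 | 3.3 -17.6 0.3 [-0.452  0.402  2.358  2.314  0.814 -1.258] 0.0000
2.5 -4.7 15.1 | 3.9 -21.1 0.3 [-0.483  0.38   2.355  2.289  0.866 -1.241] 0.0000
2.9 -5.4 17.6 | 4.6 -24.6 0.3 [-0.511  0.361  2.35   2.269  0.918 -1.224] 0.0000
3.4 -6.2 20.1 | 5.3 -28.2 0.3 [-0.537  0.344  2.342  2.254  0.97  -1.208] 0.0000
3.8 -7.0 22.6 | 5.5 -29.4 0.2 [-0.553  0.298  2.322  2.209  0.954 -1.144] 0.0000
4.2 -7.8 25.1 | 5.5 -29.4 0.2 [-0.566  0.241  2.294  2.144  0.911 -1.052] 0.0000
approach
[ 3.793  0.737 -1.035] [-0.496  0.301  2.24   2.224  0.882 -1.087] 3.6290415117434804e-15
[ 7.585  1.474 -2.071] [-0.436  0.359  2.181  2.291  0.855 -1.115] 4.9960036108132044e-15
0.2 [ 0.624 -0.113  0.304] [-0.472  0.352  2.224  2.252  0.86  -1.119] 0.0000
0.4 [ 0.601 -0.118  0.283] [-0.505  0.363  2.261  2.226  0.87  -1.142] 0.0000
0.6 [ 0.583 -0.121  0.257] [-0.532  0.393  2.29   2.215  0.881 -1.181] 0.0000
0.8 [ 0.569 -0.124  0.228] [-0.55   0.439  2.309  2.221  0.891 -1.231] 0.0000
1.0 [ 0.562 -0.125  0.197] [-0.555  0.497  2.317  2.241  0.897 -1.286] 0.0000
1.2 [ 0.561 -0.125  0.165] [-0.548  0.561  2.311  2.273  0.896 -1.338] 0.0000
1.4 [ 0.566 -0.124  0.134] [-0.528  0.624  2.292  2.311  0.885 -1.379] 0.0000
```

Everything is reachable. I'll rise to the pre-grasp pose, then approach the ball.

Request:
jog_arm(increments="0.4 -0.8 2.5 0.5 -3.4 0.3 6.5;0.8 -1.6 5 1.2 -7 0.3 6.5;1.3 -2.3 7.5 1.9 -10.5 0.3 6.5;1.7 -3.1 10 2.6 -14 0.3 6.5;2.1 -3.9 12.5 3.3 -17.6 0.3 6.5;2.5 -4.7 15 3.9 -21 0.3 6.5;2.9 -5.4 17.6 4.6 -24.6 0.3 6.5;3.4 -6.2 20 5.3 -28.2 0.3 6.5;3.8 -7 22.6 5.5 -29.4 0.2 6.5;4.2 -7.8 25 5.5 -29.4 0.2 6.5;4.2 -7.8 25.1 5.5 -29.4 0.2 6.5;4.2 -7.8 25.1 5.5 -29.4 0.2 6.5")

```text
t: 12.02
ee_pos: [0.5933, -0.12, 0.3365]
eef_rot: [[0.253, 0.19, 0.949], [0.05, -0.982, 0.183], [0.966, 0.001, -0.258]]
wrist_force: [-0.6, -0.2, -0.8]
width: 0.065
grip_force: 0.0
```

```bash
python3 - <<'E'
from lev import *
s=arm.read_state(); print(s['t'],s['ee_pos'],(tcp(B,75)-s['ee_pos'])*100,np.degrees((R.from_matrix(Rt(yaw,75)@D)*R.from_matrix(s['eef_rot']).inv()).as_rotvec()),s['width'])
E
```

```text
12.0167 [ 0.593 -0.12   0.337] [ 7.572  1.553 -2.096] [0.056 0.054 0.049] 0.06503539116266632
```

Request:
jog_arm(increments="1 0.2 -0.3 0 0 0 6.5;2 0.4 -0.6 0 0 0 6.5;3.5 0.7 -1 0 0 0 6.5;5 1 -1.4 0 0 0 6.5;6.5 1.3 -1.8 0 0 0 6.5;7.6 1.55 -2.1 0 0 0 6.5;7.6 1.55 -2.1 0 0 0 6.5;7.6 1.55 -2.1 0 0 0 6.5")

```text
t: 12.68
ee_pos: [0.6689, -0.103, 0.3135]
eef_rot: [[0.257, 0.192, 0.947], [0.048, -0.981, 0.185], [0.965, -0.002, -0.261]]
wrist_force: [-0.4, -0.2, 0.3]
width: 0.065
grip_force: 0.0
```

```bash
python3 - <<'E'
from h import *
s,t=grab('side'),grab('top')
b=cv2.resize(s['image'][185:275,300:420],None,fx=3.3,fy=3.3,interpolation=cv2.INTER_CUBIC)
c=cv2.resize(t['image'][160:250,310:430],None,fx=3.3,fy=3.3,interpolation=cv2.INTER_CUBIC)
cv2.imwrite('pics/g.png',np.hstack([b,c])[:,:,::-1])
E
```

```text
(no output)
```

View pics/g.png

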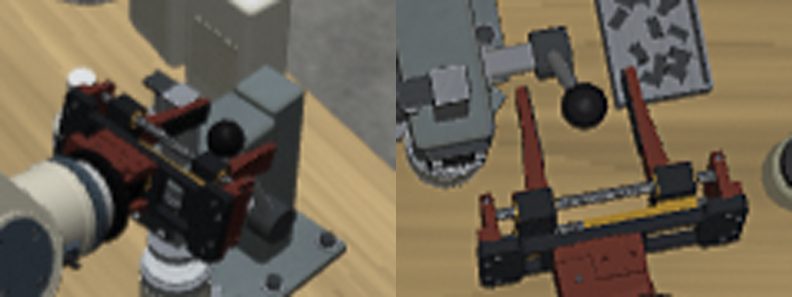

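The top crop shows the ball at (584,105), centred between the finger tips at (522,92) and (631,72). I'll grip it.

Request:
jog_arm(increments="0 0 0 0 0 0 2;0 0 0 0 0 0 2;0 0 0 0 0 0 2;0 0 0 0 0 0 2;0 0 0 0 0 0 2;0 0 0 0 0 0 2;0 0 0 0 0 0 2;0 0 0 0 0 0 2", force=45)

```text
t: 13.45
ee_pos: [0.6691, -0.1061, 0.3155]
eef_rot: [[0.255, 0.186, 0.949], [0.048, -0.983, 0.18], [0.966, -0.001, -0.259]]
wrist_force: [-0.1, -7.3, 0.7]
width: 0.0303
grip_force: 45.0
```

```bash
python3 - <<'E'
from lev import *
s=arm.read_state(); p0=np.array(s['ee_pos']); R0=R.from_matrix(Rt(yaw,75)@D)
print(s['wrist_force'],s['width'],p0-tcp(B,75))
for a in np.arange(.05,1.46,.05):
    th=75-15*min(a,1.4)/1.4; d=(tcp(ball(a),th)-tcp(B,75))*100; r=np.degrees((R.from_matrix(Rt(yaw,th)@D)*R0.inv()).as_rotvec())
    print('%.2f: %.1f %.1f %.1f %.1f %.1f %.1f 2'%(a,*d,*r))
E
```

```text
[-0.079 -7.256  0.653] 0.0303402676992729 [ 0.    -0.002 -0.   ]
0.05: -0.7 -0.1 -0.4 -0.1 0.5 0.0 2
0.10: -1.4 -0.3 -0.8 -0.2 1.1 0.0 2
0.15: -2.0 -0.4 -1.2 -0.3 1.6 0.0 2
0.20: -2.7 -0.5 -1.7 -0.4 2.1 0.0 2
0.25: -3.3 -0.6 -2.2 -0.5 2.6 0.0 2
0.30: -3.9 -0.8 -2.7 -0.6 3.2 -0.0 2
0.35: -4.5 -0.9 -3.3 -0.7 3.7 -0.0 2
0.40: -5.0 -1.0 -3.9 -0.8 4.2 -0.0 2
0.45: -5.5 -1.1 -4.5 -0.9 4.7 0.0 2
0.50: -6.0 -1.2 -5.2 -1.0 5.3 0.0 2
0.55: -6.5 -1.3 -5.9 -1.1 5.8 0.0 2
0.60: -6.9 -1.3 -6.6 -1.2 6.3 0.0 2
0.65: -7.3 -1.4 -7.3 -1.3 6.8 -0.0 2
0.70: -7.7 -1.5 -8.0 -1.4 7.4 0.0 2
0.75: -8.0 -1.5 -8.8 -1.5 7.9 0.0 2
0.80: -8.3 -1.6 -9.5 -1.6 8.4 0.0 2
0.85: -8.5 -1.7 -10.3 -1.7 8.9 0.0 2
0.90: -8.7 -1.7 -11.1 -1.8 9.5 0.0 2
0.95: -8.9 -1.7 -11.9 -1.9 10.0 0.0 2
1.00: -9.0 -1.8 -12.7 -2.0 10.5 0.0 2
1.05: -9.1 -1.8 -13.5 -2.1 11.0 0.0 2
1.10: -9.2 -1.8 -14.3 -2.2 11.6 -0.0 2
1.15: -9.2 -1.8 -15.1 -2.4 12.1 0.0 2
1.20: -9.1 -1.8 -15.9 -2.5 12.6 0.0 2
1.25: -9.1 -1.8 -16.8 -2.6 13.1 -0.0 2
1.30: -9.0 -1.7 -17.6 -2.7 13.7 0.0 2
1.35: -8.8 -1.7 -18.4 -2.8 14.2 0.0 2
1.40: -8.7 -1.7 -19.2 -2.9 14.7 0.0 2
1.45: -8.4 -1.6 -19.9 -2.9 14.7 0.0 2
```

Request:
jog_arm(increments="-0.7 -0.3 -0.4 -0.1 0.5 0 2;-1.4 -0.5 -0.8 -0.2 1.1 0 2;-2 -0.6 -1.2 -0.3 1.6 0 2;-2.7 -0.7 -1.7 -0.4 2.1 0 2;-3.3 -0.8 -2.2 -0.5 2.6 0 2;-3.9 -1 -2.7 -0.6 3.2 0 2;-4.5 -1.1 -3.3 -0.7 3.7 0 2;-5 -1.2 -3.9 -0.8 4.2 0 2;-5.5 -1.3 -4.5 -0.9 4.7 0 2;-6 -1.4 -5.2 -1 5.3 0 2;-6 -1.4 -5.2 -1 5.3 0 2;-6 -1.4 -5.2 -1 5.3 0 2", force=45)

```text
t: 14.45
ee_pos: [0.6087, -0.1183, 0.2638]
eef_rot: [[0.341, 0.19, 0.921], [0.065, -0.982, 0.178], [0.938, -0.001, -0.347]]
wrist_force: [2.1, 1.5, 6.1]
width: 0.0302
grip_force: 45.0
```

Request:
jog_arm(increments="-0.5 -0.1 -0.7 -0.1 0.5 0 2;-0.9 -0.1 -1.4 -0.2 1 0 2;-1.3 -0.2 -2.1 -0.3 1.5 0 2;-1.7 -0.3 -2.8 -0.4 2.1 0 2;-2 -0.3 -3.6 -0.5 2.6 0 2;-2.3 -0.4 -4.3 -0.6 3.1 0 2;-2.5 -0.5 -5.1 -0.7 3.6 0 2;-2.7 -0.5 -5.9 -0.8 4.2 0 2;-2.9 -0.5 -6.7 -0.9 4.7 0 2;-3 -0.6 -7.5 -1 5.2 0 2;-3.1 -0.6 -8.3 -1.1 5.7 0 2;-3.2 -0.6 -9.1 -1.2 6.3 0 2;-3.2 -0.6 -9.9 -1.4 6.8 0 2;-3.1 -0.6 -10.7 -1.5 7.3 0 2;-3.1 -0.6 -10.7 -1.5 7.3 0 2;-3.1 -0.6 -10.7 -1.5 7.3 0 2", force=50)

```text
t: 15.78
ee_pos: [0.5778, -0.1239, 0.1556]
eef_rot: [[0.46, 0.19, 0.867], [0.089, -0.982, 0.168], [0.884, 0.0, -0.468]]
wrist_force: [-0.5, -0.1, 0.5]
width: 0.0199
grip_force: 0.0
```

The grip slipped off the ball. I'll find where the lever and ball are now.

```bash
python3 - <<'E'
from lev import *
from h import *
s,t=grab('side'),grab('top')
for n,f in(('side',s),('top',t)):
  for a in(0,.3,.6,.9,1.1,1.25,1.4): print(n,a,proj(f,ball(a))[0].round(),end=' ')
  print()
  m=(f['image'].max(2)<32).astype(np.uint8); N,L,st,c=cv2.connectedComponentsWithStats(m)
  for i in range(1,N):
    if st[i,4]>25 and 300<c[i][0]<420 and 150<c[i][1]<290: print(st[i],c[i].round(1))
im=np.hstack([cv2.resize(f['image'][y:y+120,x:x+130],None,fx=3,fy=3,interpolation=cv2.INTER_CUBIC) for f,x,y in((s,290,190),(t,300,140))])
cv2.imwrite('pics/l.png',im[:,:,::-1])
E
```

```text
side 0 [368. 227.] side 0.3 [358. 241.] side 0.6 [350. 256.] side 0.9 [345. 270.] side 1.1 [344. 279.] side 1.25 [344. 284.] side 1.4 [345. 288.] 
[353 162   8   8  61] [356.6 165.4]
[363 222  11  11  93] [367.9 226.9]
[341 240  12  18 121] [346.8 248.5]
[375 249  14  10  60] [382.7 253.9]
[296 263  17  16 127] [304.2 269.9]
[343 283   9   6  26] [346.8 286. ]
top 0 [366. 192.] top 0.3 [369. 211.] top 0.6 [370. 226.] top 0.9 [370. 235.] top 1.1 [369. 238.] top 1.25 [368. 239.] top 1.4 [367. 238.] 
[361 185  13  14 115] [366.8 191.7]
[401 261  13  14 109] [406.5 268.6]
[341 270  14  17 112] [347.9 279.1]
[358 274   5   9  26] [359.7 278.1]
[367 284  32  16 167] [381.3 289.2]
```

View pics/l.png

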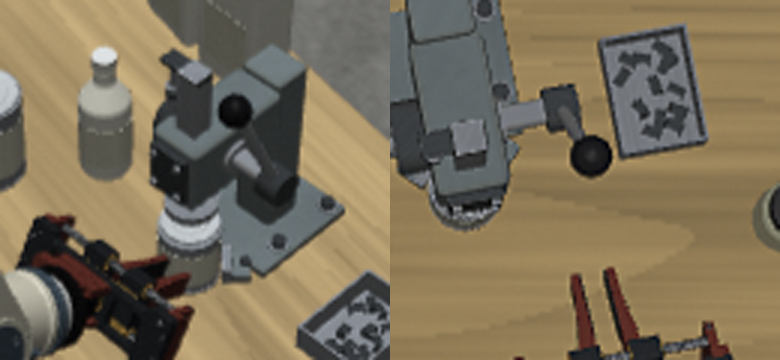

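The side crop shows the lever back at rest, with the ball at (235,110), and the tin still in place. The pinch relied on friction while the ball spun between the pads. I'll roll the gripper a quarter turn instead, so one finger sits behind and above the ball and drives it positively.

```bash
cat > lev2.py <<'E'
from lev import *
B=np.array([.651,-.109,.3205]); A=B+.068*ex-.145*ez
G=.011
def Rr(th):
    M=Rt(yaw,th); return np.c_[-M[:,1],M[:,0],M[:,2]]   # rolled +90 about tool z
def Rq(th):
    M=Rt(yaw,th); return np.c_[M[:,1],-M[:,0],M[:,2]]
def ball2(a): return A+.16*(-np.cos(np.radians(65)-a)*ex+np.sin(np.radians(65)-a)*ez)
def tcp2(b,th,back=0): t=np.radians(th); return b+(G-back)*(np.sin(t)*ex-np.cos(t)*ez)
TH=lambda a:60+20*min(a/1.4,1)
E
python3 - <<'E'
from lev2 import *
q0=np.array(arm.read_state()['joint_pos']); print(q0)
for nm,f in(('r',Rr),('q',Rq)):
  q=q0.copy(); q[5]=q0[5]+1.57
  for b in(.09,.05,0):
    q,e=ik(tcp2(B,60,b),f(60),q); print(nm,b,q,'%.4f'%e)
  for a in(.3,.6,.9,1.2,1.4,1.45): q,e=ik(tcp2(ball2(a),TH(a)),f(TH(a)),q); print(nm,a,q,'%.4f'%e)
E
```

```text
[-0.551  0.562  2.308  2.27   0.895 -1.337]
r 0.09 [-0.528  0.054  2.181  1.584  0.608  1.142] 0.0000
r 0.05 [-0.47   0.134  2.149  1.698  0.566  1.049] 0.0000
r 0 [-0.407  0.232  2.099  1.832  0.53   0.941] 0.0000
r 0.3 [-0.48   0.271  2.212  2.051  0.685  0.646] 0.0000
r 0.6 [-0.549  0.381  2.3    2.195  0.885  0.398] 0.0000
r 0.9 [-0.599  0.556  2.347  2.28   1.109  0.189] 0.0000
r 1.2 [-0.62   0.762  2.342  2.323  1.321  0.028] 0.0000
r 1.4 [-0.615  0.893  2.311  2.341  1.44  -0.046] 0.0000
r 1.45 [-0.61   0.913  2.302  2.347  1.448 -0.054] 0.0000
q 0.09 [-0.528  0.054  2.181  1.584  0.608 -2.   ] 0.0000
q 0.05 [-0.47   0.134  2.149  1.698  0.566 -2.092] 0.0000
q 0 [-0.407  0.232  2.099  1.832  0.53  -2.201] 0.0000
q 0.3 [-0.48   0.271  2.212  2.051  0.685 -2.496] 0.0000
q 0.6 [-0.566  0.338  2.257  2.019  0.816 -2.54 ] 0.0618
q 0.9 [-0.631  0.43   2.26   1.959  0.907 -2.54 ] 0.1456
q 1.2 [-0.667  0.549  2.229  1.92   0.98  -2.54 ] 0.2257
q 1.4 [-0.674  0.638  2.192  1.909  1.026 -2.54 ] 0.2696
q 1.45 [-0.671  0.656  2.182  1.908  1.027 -2.54 ] 0.2743
```

```bash
python3 - <<'E'
from lev2 import *
from scipy.spatial.transform import Slerp
s=arm.read_state(); p0=np.array(s['ee_pos']); R0=R.from_matrix(s['eef_rot']); q=np.array(s['joint_pos']); P=tcp2(B,60,.09)
S=Slerp([0,1],R.concatenate([R0,R.from_matrix(Rr(60))])); Rv=np.degrees((R.from_matrix(Rr(60))*R0.inv()).as_rotvec()); print(p0,P,(P-p0)*100,Rv,np.linalg.norm(Rv))
for f in np.linspace(.125,1,8):
    q,e=ik(p0+(P-p0)*f,S(f).as_matrix(),q); print(q,'%.4f'%e)
E
```

```text
[ 0.578 -0.124  0.156] [ 0.584 -0.122  0.36 ] [ 0.595  0.2   20.374] [ 77.049  16.64  -43.517] 90.03983065210029
[-0.546  0.486  2.307  2.228  0.842 -1.066] 0.0000
[-0.542  0.413  2.302  2.173  0.789 -0.784] 0.0000
[-0.538  0.342  2.291  2.105  0.738 -0.489] 0.0000
[-0.534  0.275  2.277  2.023  0.693 -0.181] 0.0000
[-0.532  0.212  2.258  1.926  0.656  0.139] 0.0000
[-0.53   0.154  2.235  1.817  0.629  0.469] 0.0000
[-0.529  0.101  2.21   1.701  0.613  0.806] 0.0000
[-0.528  0.054  2.181  1.584  0.608  1.142] 0.0000
```

Request:
jog_arm(increments="0 0 1.5 5.5 1.2 -3.1 5;0 0 3 11 2.4 -6.2 6.5;0.1 0 4.5 16.5 3.6 -9.3 6.5;0.1 0 6 22 4.8 -12.4 6.5;0.2 0.1 7.5 27.5 6 -15.5 6.5;0.3 0.1 9 33 7.1 -18.6 6.5;0.3 0.1 10.5 38.5 8.3 -21.8 6.5;0.4 0.1 12 44 9.5 -24.9 6.5;0.4 0.1 13.5 49.5 10.7 -28 6.5;0.4 0.1 15 55 11.9 -31 6.5;0.5 0.2 16.5 60.5 13.1 -34.2 6.5;0.5 0.2 18 66 14.3 -37.3 6.5;0.6 0.2 19.4 71.5 15.4 -40.4 6.5;0.6 0.2 20.4 77 16.6 -43.5 6.5;0.6 0.2 20.4 77 16.6 -43.5 6.5;0.6 0.2 20.4 77 16.6 -43.5 6.5", force=50)

```text
t: 17.22
ee_pos: [0.5838, -0.1221, 0.3618]
eef_rot: [[0.191, -0.489, 0.851], [-0.982, -0.097, 0.165], [0.002, -0.867, -0.498]]
wrist_force: [-0.7, -0.1, 0.2]
width: 0.0651
grip_force: 0.0
```

```bash
python3 - <<'E'
from lev2 import *
s=arm.read_state(); print(s['joint_pos'],s['ee_pos'],(tcp2(B,60)-s['ee_pos'])*100,np.degrees((R.from_matrix(Rr(60))*R.from_matrix(s['eef_rot']).inv()).as_rotvec()),s['width'])
E
```

```text
[-0.528  0.05   2.181  1.583  0.608  1.142] [ 0.584 -0.122  0.362] [ 7.657  1.489 -4.68 ] [ 0.087  0.142 -0.005] 0.06511479670304321
```

Request:
jog_arm(increments="1.3 0.25 -0.8 0 0 0 6.5;2.6 0.5 -1.6 0 0 0 6.5;4 0.75 -2.4 0 0 0 6.5;5.3 1 -3.2 0 0 0 6.5;6.6 1.3 -4 0 0 0 6.5;7.3 1.4 -4.5 0 0 0 6.5;7.65 1.5 -4.7 0 0 0 6.5;7.65 1.5 -4.7 0 0 0 6.5;7.65 1.5 -4.7 0 0 0 6.5")

```text
t: 17.97
ee_pos: [0.6599, -0.107, 0.313]
eef_rot: [[0.191, -0.491, 0.85], [-0.982, -0.096, 0.165], [0.001, -0.866, -0.5]]
wrist_force: [0.6, 0.4, -0.3]
width: 0.0649
grip_force: 0.0
```

Request:
jog_arm(increments="0 0 0 0 0 0 2.5;0 0 0 0 0 0 2.5;0 0 0 0 0 0 2.5;0 0 0 0 0 0 2.5;0 0 0 0 0 0 2.5;0 0 0 0 0 0 2.5;0 0 0 0 0 0 2.5", force=45)

```text
t: 18.55
ee_pos: [0.661, -0.1071, 0.3147]
eef_rot: [[0.191, -0.488, 0.852], [-0.982, -0.096, 0.165], [0.001, -0.867, -0.498]]
wrist_force: [-0.5, -0.2, 6.0]
width: 0.0302
grip_force: 45.0
```

```bash
python3 - <<'E'
from lev2 import *
s=arm.read_state(); p0=np.array(s['ee_pos']); R0=R.from_matrix(Rr(60))
print(p0-tcp2(B,60),s['width'],s['wrist_force'],s['grip_force'],s['wrist_torque'])
for a in np.arange(.05,1.51,.05):
    th=TH(a); d=(tcp2(ball2(a),th)-tcp2(B,60))*100; r=np.degrees((R.from_matrix(Rr(th))*R0.inv()).as_rotvec())
    print('%.2f: %.1f %.1f %.1f %.1f %.1f %.1f 2.5'%(a,*d,*r))
E
```

```text
[ 0.001  0.    -0.   ] 0.030174020173200197 [-0.508 -0.161  5.976] 45.001224875450134 [ 0.29  -0.432  0.069]
0.05: -0.7 -0.1 -0.3 0.1 -0.7 0.0 2.5
0.10: -1.3 -0.3 -0.7 0.3 -1.4 0.0 2.5
0.15: -2.0 -0.4 -1.1 0.4 -2.1 0.0 2.5
0.20: -2.6 -0.5 -1.6 0.5 -2.8 0.0 2.5
0.25: -3.2 -0.6 -2.1 0.7 -3.5 0.0 2.5
0.30: -3.8 -0.7 -2.6 0.8 -4.2 0.0 2.5
0.35: -4.4 -0.9 -3.1 1.0 -4.9 0.0 2.5
0.40: -4.9 -1.0 -3.7 1.1 -5.6 -0.0 2.5
0.45: -5.4 -1.1 -4.3 1.2 -6.3 0.0 2.5
0.50: -5.9 -1.1 -4.9 1.4 -7.0 0.0 2.5
0.55: -6.4 -1.2 -5.5 1.5 -7.7 0.0 2.5
0.60: -6.8 -1.3 -6.2 1.6 -8.4 0.0 2.5
0.65: -7.1 -1.4 -6.9 1.8 -9.1 0.0 2.5
0.70: -7.5 -1.5 -7.6 1.9 -9.8 0.0 2.5
0.75: -7.8 -1.5 -8.3 2.0 -10.5 -0.0 2.5
0.80: -8.1 -1.6 -9.0 2.2 -11.2 0.0 2.5
0.85: -8.3 -1.6 -9.8 2.3 -11.9 0.0 2.5
0.90: -8.5 -1.7 -10.6 2.5 -12.6 0.0 2.5
0.95: -8.7 -1.7 -11.3 2.6 -13.3 0.0 2.5
1.00: -8.8 -1.7 -12.1 2.7 -14.0 0.0 2.5
1.05: -8.9 -1.7 -12.9 2.9 -14.7 0.0 2.5
1.10: -8.9 -1.7 -13.7 3.0 -15.4 0.0 2.5
1.15: -8.9 -1.7 -14.5 3.1 -16.1 0.0 2.5
1.20: -8.9 -1.7 -15.2 3.3 -16.8 0.0 2.5
1.25: -8.8 -1.7 -16.0 3.4 -17.5 0.0 2.5
1.30: -8.7 -1.7 -16.8 3.5 -18.2 0.0 2.5
1.35: -8.5 -1.7 -17.6 3.7 -18.9 0.0 2.5
1.40: -8.4 -1.6 -18.3 3.8 -19.6 0.0 2.5
1.45: -8.1 -1.6 -19.1 3.8 -19.6 0.0 2.5
1.50: -7.9 -1.5 -19.9 3.8 -19.6 0.0 2.5
```

Width is 30.2 mm again, so the pads compress slightly and the ball is centred. I'll pull in stages.

Request:
jog_arm(increments="-0.7 -0.1 -0.3 0.1 -0.7 0 2.5;-1.3 -0.3 -0.7 0.3 -1.4 0 2.5;-2 -0.4 -1.1 0.4 -2.1 0 2.5;-2.6 -0.5 -1.6 0.5 -2.8 0 2.5;-3.2 -0.6 -2.1 0.7 -3.5 0 2.5;-3.8 -0.7 -2.6 0.8 -4.2 0 2.5;-4.4 -0.9 -3.1 1 -4.9 0 2.5;-4.9 -1 -3.7 1.1 -5.6 0 2.5;-5.4 -1.1 -4.3 1.2 -6.3 0 2.5;-5.9 -1.1 -4.9 1.4 -7 0 2.5;-5.9 -1.1 -4.9 1.4 -7 0 2.5", force=55)

```text
t: 19.47
ee_pos: [0.6017, -0.1195, 0.2677]
eef_rot: [[0.187, -0.373, 0.909], [-0.982, -0.071, 0.174], [-0.001, -0.925, -0.38]]
wrist_force: [-18.2, -11.2, 23.0]
width: 0.0306
grip_force: 55.0
```

Request:
jog_arm(increments="-0.5 -0.1 -0.6 0.1 -0.7 0 2.5;-0.9 -0.2 -1.3 0.2 -1.4 0 2.5;-1.2 -0.3 -2 0.4 -2.1 0 2.5;-1.6 -0.4 -2.7 0.5 -2.8 0 2.5;-1.9 -0.4 -3.4 0.6 -3.5 0 2.5;-2.2 -0.5 -4.1 0.8 -4.2 0 2.5;-2.4 -0.5 -4.9 0.9 -4.9 0 2.5;-2.6 -0.6 -5.7 1.1 -5.6 0 2.5;-2.8 -0.6 -6.4 1.2 -6.3 0 2.5;-2.9 -0.6 -7.2 1.3 -7 0 2.5;-2.9 -0.6 -7.2 1.3 -7 0 2.5", force=55)

```text
t: 20.38
ee_pos: [0.5728, -0.1247, 0.1928]
eef_rot: [[0.19, -0.262, 0.946], [-0.982, -0.051, 0.183], [0.001, -0.964, -0.267]]
wrist_force: [0.6, 1.0, 7.3]
width: 0.0304
grip_force: 55.0
```

Request:
jog_arm(increments="-0.1 0 -0.8 0.2 -0.7 0 2.5;-0.1 0 -1.6 0.3 -1.4 0 2.5;-0.1 0 -2.4 0.4 -2.1 0 2.5;-0.1 0 -3.1 0.6 -2.8 0 2.5;0 0 -3.9 0.7 -3.5 0 2.5;0.1 0 -4.7 0.8 -4.2 0 2.5;0.1 0 -4.7 0.8 -4.2 0 2.5", force=55)

```text
t: 20.97
ee_pos: [0.5738, -0.1251, 0.1463]
eef_rot: [[0.189, -0.189, 0.964], [-0.982, -0.038, 0.185], [0.002, -0.981, -0.193]]
wrist_force: [-4.0, -3.0, 10.6]
width: 0.0301
grip_force: 55.0
```

Request:
jog_arm(increments="0.1 0 -0.4 0.1 -0.4 0 2.5;0.2 0 -0.8 0.2 -0.7 0 2.5;0.3 0 -1.2 0.3 -1 0 2.5;0.3 0.1 -1.5 0.3 -1.4 0 2.5;0.3 0.1 -1.5 0.3 -1.4 0 2.5", force=55)

```text
t: 21.38
ee_pos: [0.5766, -0.1237, 0.1328]
eef_rot: [[0.189, -0.163, 0.968], [-0.982, -0.033, 0.187], [0.001, -0.986, -0.166]]
wrist_force: [-7.2, -1.8, 14.2]
width: 0.0299
grip_force: 55.0
```

```bash
python3 - <<'E'
from lev2 import *
from h import *
s=arm.read_state(); p=np.array(s['ee_pos']); z=np.array(s['eef_rot'])[:,2]; b=p-G*z
v=b-A; print(s['t'],s['wrist_force'],s['width'],'ball',b,'expected',ball2(1.4),'L',np.hypot(v@ex,v[2]),'a',np.radians(65)-np.arctan2(v[2],-v@ex))
f,t=grab('side'),grab('top')
im=np.hstack([cv2.resize(f_['image'][y:y+130,x:x+130],None,fx=3,fy=3,interpolation=cv2.INTER_CUBIC) for f_,x,y in((f,290,190),(t,300,140))])
cv2.imwrite('pics/m.png',im[:,:,::-1])
E
```

```text
21.3833 [-7.231 -1.848 14.203] 0.029923273495010495 ball [ 0.566 -0.126  0.135] expected [ 0.566 -0.125  0.134] L 0.1599485607029224 a 1.392790711942963
```

Request:
jog_arm(increments="0.05 0 -0.2 0 0 0 2.5;0.1 0 -0.4 0 0 0 2.5;0.1 0 -0.4 0 0 0 2.5;0.1 0 -0.4 0 0 0 2.5", force=55)

```text
t: 21.82
ee_pos: [0.5772, -0.1235, 0.1307]
eef_rot: [[0.189, -0.16, 0.969], [-0.982, -0.031, 0.186], [0.0, -0.987, -0.163]]
wrist_force: [-16.8, -3.4, 22.7]
width: 0.0303
grip_force: 55.0
```

Request:
jog_arm(increments="0.05 0 -0.2 0 0 0 2.5;0.1 0 -0.3 0 0 0 2.5;0.1 0 -0.3 0 0 0 2.5;0.1 0 -0.3 0 0 0 2.5", force=55)

```text
t: 22.15
ee_pos: [0.5775, -0.1235, 0.1301]
eef_rot: [[0.188, -0.156, 0.97], [-0.982, -0.03, 0.186], [0.0, -0.987, -0.158]]
wrist_force: [-30.8, -6.5, 35.4]
width: 0.03
grip_force: 55.0
```

Three more millimetres of command moved the ball only 0.6 mm while the force rose to 35 N, so the lever is at its stop. I'll ease the radial push and check with the last picture.

Request:
jog_arm(increments="-0.2 0 0 0 0 0 2.5;-0.3 -0.05 0 0 0 0 2.5;-0.3 -0.05 0 0 0 0 2.5;-0.3 -0.05 0 0 0 0 2.5;-0.3 -0.05 0 0 0 0 2.5", force=55)

```text
t: 22.57
ee_pos: [0.5772, -0.1242, 0.1304]
eef_rot: [[0.192, -0.151, 0.97], [-0.981, -0.036, 0.188], [0.006, -0.988, -0.156]]
wrist_force: [-4.2, 0.2, 31.5]
width: 0.0292
grip_force: 55.0
```

```bash
python3 - <<'E'
from lev2 import *
from h import *
s=arm.read_state(); p=np.array(s['ee_pos']); z=np.array(s['eef_rot'])[:,2]; b=p-G*z
v=b-A; print(s['t'],s['wrist_force'],s['width'],'ball',b,'L',np.hypot(v@ex,v[2]),'a',np.radians(65)-np.arctan2(v[2],-v@ex),abs(s['qvel']).max())
f,t=grab('side'),grab('top')
im=np.hstack([cv2.resize(f_['image'][y:y+130,x:x+130],None,fx=3,fy=3,interpolation=cv2.INTER_CUBIC) for f_,x,y in((f,290,190),(t,300,140))])
cv2.imwrite('pics/m.png',im[:,:,::-1])
E
```

```text
22.5667 [-4.214  0.195 31.464] 0.029242802522684467 ball [ 0.567 -0.126  0.132] L 0.1601763250883775 a 1.4086023864391368 0.001180357888864436
```

View pics/m.png

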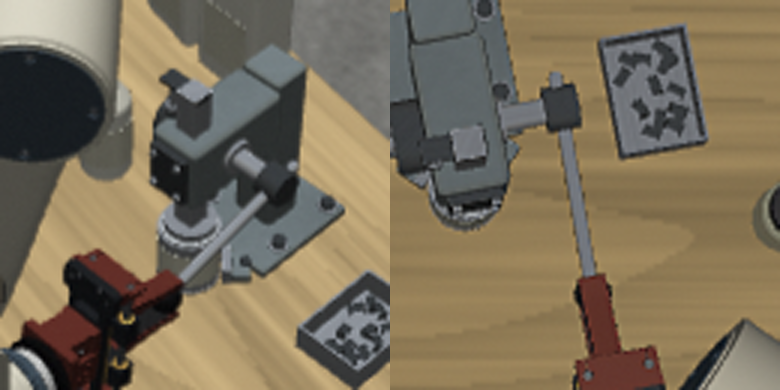

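The picture shows the lever at its stop in the grip at about (180,285), the ram down and the plate on the tin's lid, with the tin still in the V-stop. I'm handing in while holding.

```bash
python3 -c "
from workcell import arm
print(arm.finish_job())"
```

```text
the job is handed in; nothing more can be done
None
```

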